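# Move the row of clay wares to the display riser in reverse order

## Task

Move the three clay bells and the small cup from the dark riser to the light riser, one in each bay, in the reverse order: the ware that stands at the red end of the dark riser goes to the bay farthest from the red end of the light riser, the next one goes beside it, and so on, so that the last one ends up at the light riser's red end. Stand each upright in the middle of its bay, and drop none off the risers; the coloured tiles stay where they are and show where each ware stood.

Things in the scene. Friction and masses are not known exactly. Their poses are not given: they have to be found in the camera images.
- bell_yellow_mid (a point): Yellow clay bell with a thin red loop on top; round, 42 mm wide at the foot, clay 46 mm high (59 with loop), narrowing upward, 40 g. Point: on its axis, 23 mm above its foot. Grasp from above across the row, fingers at the bay's open front and back; no room for fingers between neighbours. Starts on the dark riser behind the yellow tile.
- bell_pale_mid (a point): Pale greenish-cream, broad clay bell with a thin red loop on top; round, 43 mm wide at the foot, clay 46 mm high (59 with loop), narrowing upward, 40 g. Point: on its axis, 23 mm above its foot. Grasp from above across the row, fingers at the bay's open front and back; no room for fingers between neighbours. Starts on the dark riser behind the blue tile.
- bell_slim_mid (a point): Ivory, slim clay bell with a thin red loop on top; round, 33 mm wide at the foot, clay 46 mm high (59 with loop), narrowing upward, 40 g. Point: on its axis, 23 mm above its foot. Grasp from above across the row, fingers at the bay's open front and back; no room for fingers between neighbours. Starts on the dark riser behind the white tile.
- cup_green_mid (a point): Small green cup with carved rings, open at the top, round, 64 mm wide at belly and rim, foot 48 mm, 50 mm high, 95 g. Point: on its axis, 25 mm above its foot. Grasp from above across the row, fingers at the bay's open front and back; no room for fingers between neighbours. Starts on the dark riser behind the green tile.
- tile_bell_yellow: Yellow stock tile, 14 x 30 x 4 mm, fixed on the front strip of the dark riser before the bay in which the yellow bell stands at the start (42 mm from the bay's centre, towards the riser's -x side); it stays there and so marks that ware's old place. Origin: centre of its underside, axes as the dark riser's.
- tile_bell_pale: Blue stock tile, 14 x 30 x 4 mm, fixed on the front strip of the dark riser before the bay in which the broad pale bell stands at the start (42 mm from the bay's centre, towards the riser's -x side); it stays there and so marks that ware's old place. Origin: centre of its underside, axes as the dark riser's.
- tile_bell_slim: White stock tile, 14 x 30 x 4 mm, fixed on the front strip of the dark riser before the bay in which the slim ivory bell stands at the start (42 mm from the bay's centre, towards the riser's -x side); it stays there and so marks that ware's old place. Origin: centre of its underside, axes as the dark riser's.
- tile_cup_green: Green stock tile, 14 x 30 x 4 mm, fixed on the front strip of the dark riser before the bay in which the green cup stands at the start (42 mm from the bay's centre, towards the riser's -x side); it stays there and so marks that ware's old place. Origin: centre of its underside, axes as the dark riser's.
- store_riser: Dark wooden riser, the wares' start; between the risers stand iron trivets 162 mm high. 262 x 90 x 100 mm, fixed. Four bays in a row along y, floors at z 100 mm, centres at x 0, y +93 (red end), +31, -31, -93 mm; strips 3 mm wide and 3 mm high part them, cheeks 9 mm high close the ends, the +y one red. Front and back open, board from x -52 to +38 mm. Origin: on the table under mid row.
- show_riser: Light wooden riser, empty at the start; between the risers stand iron trivets 162 mm high. 262 x 90 x 100 mm, fixed. Four bays in a row along y, floors at z 100 mm, centres at x 0, y +93 (red end), +31, -31, -93 mm; strips 3 mm wide and 3 mm high part them, cheeks 9 mm high close the ends, the +y one red. Front and back open, board from x -52 to +38 mm. Origin: on the table under mid row.
Things that resemble listed ones, but are neither listed nor needed, are in the scene too. Leave any green or orange look-alike of the part that bears bell_slim_mid alone.

How it is judged:
By the outcome, as a careful person would: the job done as asked, in the order asked, and still so for the second after the job is handed in, with the robot touching nothing.
It also fails if it takes over 112 s, if anything falls off the work surface, if the arm or the gripper's body presses on something with over 40 N, if the wrist force passes 120 N, or if a joint passes its speed limit or range.

## Robot

A 6-joint arm with a two-finger parallel gripper is mounted at the origin on a cart in front of the work surface, level with it; the furniture and walls round the work are solid. World frame = base frame: x ahead of the robot, y to its left, z up, the work surface at z = 0. Lengths are in m, angles in degrees, forces in N, time in s.
With the tool pointing down it reaches from about 0.25 to 0.775 m from the base axis. Payload 4 kg.
Tool frame: the origin (TCP) lies between the finger pads; the fingertips stand 22 mm ahead of it and the grasp point (between the pads) lies 3 mm ahead of it; z points along the fingers, y is the line along which they close (so a half turn about z gives the same grasp; the last joint's range is limited). The gripper opens to 85 mm and grips with 20 to 120 N. Pads are 22 mm wide; open, the fingers measure 114 mm over their backs; the gripper's body (76 mm by 85 mm) begins 54 mm behind the grasp point. The pads swing forward as they close: fully open they stand 13 mm farther back than shut.
Start: joints at [-80.965, 4.996, 78.535, -0, 96.463, -5.907], TCP at [0.142, -0.531, 0.253] pointing down, gripper open.
Joint ranges: [-177.83, 177.83], [-43.37, 116.18], [15.69, 146.23], [-61.86, 241.86], [9.47, 152.12], [-147.06, 147.06]. Speed limits (degrees/s): [159.86, 159.86, 180, 180, 180, 180].

## Interface

Orientations are given as [roll, pitch, yaw] about the fixed x, y, z axes, in that order (R = Rz(yaw) Ry(pitch) Rx(roll)).
In Python, from plant import ctrl, vision, ticket gives the robot as it stands.
- The arm moves only by the tool apply_moves, never from a script. Its argument "plan" is one flat list of numbers, 7 for each row, row after row: the closure in counts, from 0 (fully open) to 255 (shut), then the shift along the tool's x, y, z in m, then the turn, a rotation vector about the tool's x, y, z in rad. A call has 1 to 8 rows; each row is the pose to reach, as a shift and turn from the pose commanded when the call began, along the tool's axes at that moment; what a row does not reach only later rows make up. A row lasts 1/10 s, in which the tool goes at most 50 mm and 8.59 degrees, less where a joint would pass 70% of its speed; a pose out of reach is approached as far as the arm can. A call with a gripper value outside its range is refused whole. The fingers move at their own pace and stop on an object; "force" is the grip in N (left out, the last holds). Time passes only in rows, so rows that repeat a pose let the fingers close. It gives the time, the measured TCP pose, the force, the opening and the grip force at its end, in the units of the state.
- ctrl.state(): the state, without advancing time (a new reading comes with each control period).
- vision.grab_frame(name): name is "scene" or "top"; returns (picture, depth): 420x560x3 uint8, red, green, blue; 420x560 float32, m along the optical axis (not along the pixel's ray), 0 where there is no reading.
- vision.camera_info(name): a dict with "camera_matrix" (3x3 intrinsics, pixels), "rvec" (rotation vector, rad) and "tvec" (3), from world to camera coordinates, as OpenCV has them. Camera axes: x right, y down, z forward; pixel columns grow to the right and rows downward; lengths in m; the calibration is good to about 2 mm. A picture is of the moment at which its call begins. camera_info takes no time and is no camera call.
- ticket.finish_job(): hands the job in; it is judged then, once.
The state is a dict: "time_s": time; "joint_positions": joint angles; "qd": joint speeds; "joint_torque": joint torques, N m; "tcp_pos": TCP position; "tool_rot": TCP orientation; "contact_force": force on the tool from outside, world axes, zero at the start; "wrist_torque": the same for the moment, N m; "gripper_width": finger opening in m; "grip_force": force on a finger pad.
Only numpy, scipy, OpenCV 4.12 (cv2) and the standard library are available. Lean on these libraries where they do the work, as an engineer would, in place of code of your own. Each camera call takes 0.05 s, during which the arm holds its last target. There are 200 camera calls.

## Working session

There is one attempt and no reset: what is moved stays moved. The work goes in short steps, Python scripts to look and compute and a tool call to move; the robot and the scene stay as the last step left them, time stands still between calls to the robot, and variables do not carry over. Pictures are saved under pics/ and viewed, at most 14 in all, crops included, and the job is handed in when it is done.

Besides the shell and the picture viewer there is one more tool, called after "Emit:" as name(argument=value, ...) on one line, values as JSON. apply_moves: Moves the arm, as the interface text tells. Its arguments: {"type":"object","properties":{"plan":{"type":"array"},"force":{"type":"number"}},"required":["plan"]}

```bash
ls; mkdir -p pics
python3 - <<'E'
from plant import ctrl,vision
import cv2,numpy as np
for n in("scene","top"):
    p,d=vision.grab_frame(n); cv2.imwrite(f"pics/{n}0.png",p[:,:,::-1]); np.save(f"{n}0.npy",d)
    c=vision.camera_info(n);R,_=cv2.Rodrigues(np.array(c["rvec"],float));print(n,-R.T@np.array(c["tvec"]).ravel(),c["camera_matrix"])
print(ctrl.state())
E
```

```text
pics
scene [0.08378476 0.86596552 0.68704737] [[500.24815453   0.         273.73453244]
 [  0.         500.24815453 214.72858358]
 [  0.           0.           1.        ]]
top [0.25949989 0.21458845 1.24942734] [[491.06424431   0.         279.02248596]
 [  0.         491.06424431 211.63745234]
 [  0.           0.           1.        ]]
{'time_s': 0.1, 'joint_positions': array([-8.09627153e+01,  5.03577026e+00,  7.86175661e+01,  1.42466549e-03,
        9.64631696e+01, -5.90913156e+00]), 'qd': array([-0.07321393, -0.11292817, -0.22401145, -0.09777758, -0.04645013,
        0.01913821]), 'joint_torque': array([ 2.41908972e-03, -3.53015685e+01, -3.14218318e+01, -1.64106245e-04,
        7.97616405e-03, -1.92381015e-05]), 'tcp_pos': array([ 0.14177337, -0.5309872 ,  0.25223448]), 'tool_rot': array([-1.79884259e+02, -1.34028099e-02,  1.49465617e+01]), 'contact_force': array([-0.98218348,  0.16488055, -0.29586969]), 'wrist_torque': array([0.02576038, 0.02962686, 0.0247547 ]), 'grip_force': 0.0, 'gripper_width': 0.0854400853148344}
```

View pics/scene0.png

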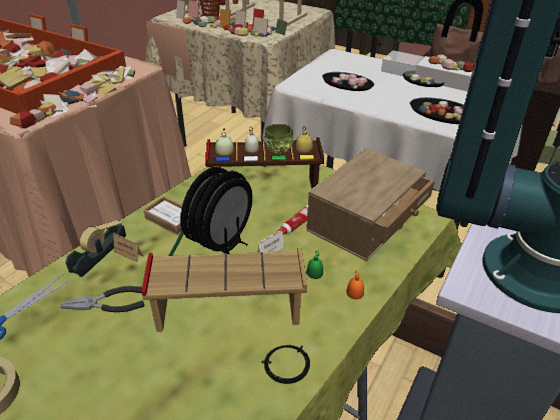

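View pics/top0.png

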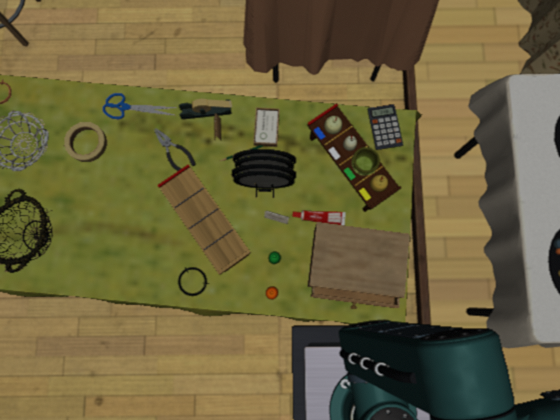

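The scene shows the dark riser with pale (blue tile), slim (white), cup (green) and yellow in that order from its red end. In the top view that red end is near (325,112) and the light riser's is near (173,177). Next I'll look at enlarged crops.

Run:
```python
import cv2
i=cv2.imread("pics/top0.png")
a=cv2.resize(i[95:220,295:415],None,fx=5,fy=4.8,interpolation=cv2.INTER_CUBIC)
a=cv2.resize(i[95:215,295:415],(600,600),interpolation=cv2.INTER_CUBIC);cv2.imwrite("pics/dark.png",a)
a=cv2.resize(i[160:280,145:265],(600,600),interpolation=cv2.INTER_CUBIC);cv2.imwrite("pics/light.png",a)
```

```text
(no output)
```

View pics/dark.png

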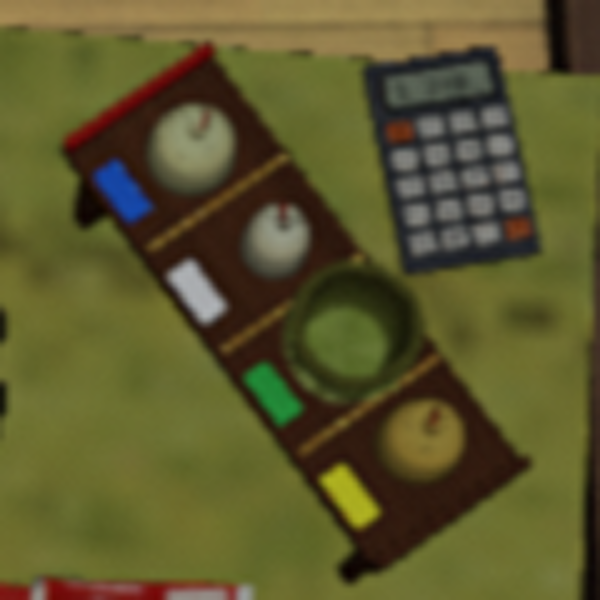

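View pics/light.png

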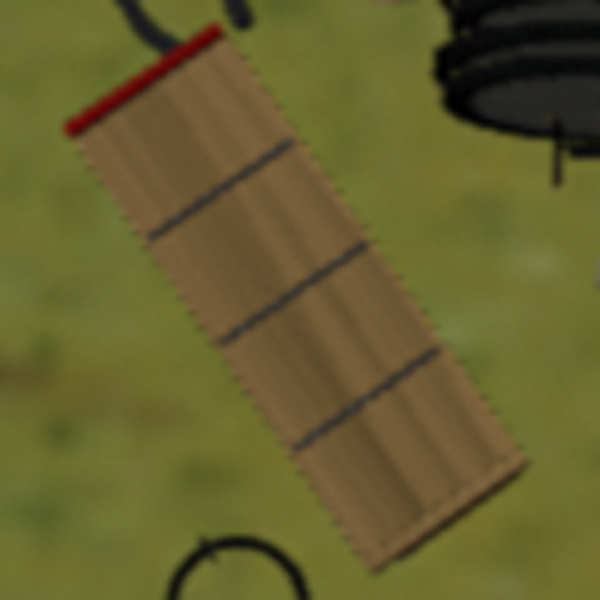

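The crops show the strip ends clearly, and the −x (tile) side is at lower left. I'll fit each riser pose from them.

```bash
cat > h.py <<'E'
import cv2,numpy as np
from plant import ctrl,vision
def cam(n):
    c=vision.camera_info(n);R,_=cv2.Rodrigues(np.array(c["rvec"],float))
    return np.array(c["camera_matrix"]),R,np.array(c["tvec"],float).ravel()
def onplane(n,uv,z):
    K,R,t=cam(n);o=-R.T@t
    r=(np.c_[np.array(uv,float),np.ones(len(uv))]@np.linalg.inv(K).T)@R
    return o+r*((z-o[2])/r[:,2])[:,None]
def cloud(n,d):
    K,R,t=cam(n);v,u=np.mgrid[:d.shape[0],:d.shape[1]]
    P=np.stack([(u-K[0,2])/K[0,0]*d,(v-K[1,2])/K[1,1]*d,d],-1)
    return (P-t)@R
def fit(M,W):
    a,b=M.mean(0),W.mean(0);H=(M-a).T@(W-b);th=np.arctan2(H[0,1]-H[1,0],H[0,0]+H[1,1])
    R=np.array([[np.cos(th),-np.sin(th)],[np.sin(th),np.cos(th)]]);t=b-R@a
    return th,R,t,W-(M@R.T+t)
E
python3 - <<'E'
from h import *
M=np.array([[38,62],[-52,62],[38,0],[-52,0],[38,-62],[-52,-62]])/1e3
D=np.array([(288,157),(150,248),(362,258),(222,350),(438,358),(300,452)])/5-.4+[295,95]
L=np.array([(293,143),(150,238),(366,244),(221,343),(438,350),(295,450)])/5-.4+[145,160]
d=np.load("top0.npy");C=cloud("top",d)
for n,p in(("dark",D),("light",L)):
    W=onplane("top",p,.102)[:,:2];th,R,t,r=fit(M,W)
    print(n,np.degrees(th),t,(r*1e3).round(1).tolist())
    for y in(93,31,-31,-93): print(y,(R@[0,y/1e3]+t).round(4),np.hypot(*(R@[0,y/1e3]+t)).round(3))
    q=(C[...,:2]-t)@R; 
    m=(abs(q[...,0]+.03)<.02)&(abs(q[...,1])<.11)&(d>0);print("z floor",np.median(C[...,2][m]))
    for y in(93,31,-31,-93):
        m=(abs(q[...,0])<.05)&(abs(q[...,1]-y/1e3)<.034)&(C[...,2]>.118)&(C[...,2]<.2)&(d>0)
        if m.sum()>5: print("ware",y,m.sum(),q[m].mean(0),(q[m].min(0)+q[m].max(0))/2,C[...,2][m].max())
# tall obstacles
for x0,x1,y0,y1,nm in((225,305,140,200,"trivet"),(300,420,215,310,"box")):
    P=C[y0:y1,x0:x1];m=(P[...,2]>.03)&(d[y0:y1,x0:x1]>0);print(nm,P[m].min(0),P[m].max(0))
S=cloud("scene",np.load("scene0.npy"))
m=(abs(S[...,2]-.17)<.15)&(S[...,2]>.13)&(S[...,0]>.1)&(S[...,0]<.9)&(S[...,1]>-.3)&(S[...,1]<.6);print(S[m].max(0))
E
```

```text
dark -56.284077210298065 [0.60959147 0.03233758] [[-2.2, 2.8], [2.1, -3.2], [-2.6, 3.1], [1.9, -2.2], [-1.7, 3.0], [2.5, -3.5]]
93 [0.6869 0.084 ] 0.692
31 [0.6354 0.0495] 0.637
-31 [0.5838 0.0151] 0.584
-93 [ 0.5322 -0.0193] 0.533
z floor 0.09915799146538148
ware 93 196 [-0.00699439  0.08646981] [-0.00488449  0.08784734] 0.1585751680023486
ware 31 116 [-0.00060854  0.02592719] [0.0010953  0.01980186] 0.15847528645284778
ware -31 408 [-0.00057977 -0.03282449] [-0.00216905 -0.03301908] 0.1535333443795747
ware -93 228 [-0.00222322 -0.08679108] [-0.00010066 -0.0846507 ] 0.15726396883274624
light -55.28733099864816 [0.45839983 0.39326672] [[-3.2, 3.3], [2.4, -3.3], [-1.9, 3.0], [2.5, -3.0], [-2.2, 3.6], [2.4, -3.6]]
93 [0.5348 0.4462] 0.697
31 [0.4839 0.4109] 0.635
-31 [0.4329 0.3756] 0.573
-93 [0.382  0.3403] 0.512
z floor 0.09967427252138678
trivet [0.5428643  0.1765202  0.03009385] [0.60916173 0.33474036 0.17491794]
box [ 0.24212595 -0.08549267  0.03011466] [0.46993812 0.15436471 0.1137287 ]
[0.69259853 0.32466193 0.31995262]
```

Run:
```python
from h import *
th=np.radians(-56.284);R=np.array([[np.cos(th),-np.sin(th)],[np.sin(th),np.cos(th)]]);t=np.array([.6096,.0323])
for n,uv,z in(("pale",(192,150),.118),("slim",(276,240),.118),("cup",(353,332),.148),("yellow",(422,440),.118)):
    P=onplane("top",[np.array(uv)/5-.4+[295,95]],z)[0];print(n,P.round(4),(R.T@(P[:2]-t)).round(4))
for n,uv in(("tb",(122,191)),("tw",(197,292)),("tg",(273,394)),("ty",(350,496))):
    P=onplane("top",[np.array(uv)/5-.4+[295,95]],.104)[0];print(n,P.round(4),(R.T@(P[:2]-t)).round(4))
# first transit in tool frame
s=ctrl.state();y=np.radians(14.95);d=np.array([.532,-.019])-[.142,-.531]
print(d@[np.cos(y),np.sin(y)],d@[np.sin(y),-np.cos(y)])
```

```text
pale [0.6783 0.0867 0.118 ] [-0.0071  0.0874]
slim [0.6325 0.0477 0.118 ] [-0.0001  0.0276]
cup [0.5776 0.018  0.148 ] [-0.0059 -0.0346]
yellow [ 0.533  -0.0178  0.118 ] [-0.0009 -0.0915]
tb [0.6629 0.1199 0.104 ] [-0.0432  0.0929]
tw [0.6113 0.0848 0.104 ] [-0.0428  0.0305]
tg [0.5599 0.0498 0.104 ] [-0.0422 -0.0316]
ty [0.5093 0.0149 0.104 ] [-0.0412 -0.093 ]
0.5088827359560453 -0.39405882942257486
```

Emit:
apply_moves(plan=[0,0.01,-0.01,-0.02,0,0,0,0,0.04,-0.03,-0.02,0,0,-0.05,0,0.08,-0.06,-0.02,0,0,-0.1,0,0.12,-0.09,-0.02,0,0,-0.15,0,0.16,-0.12,-0.02,0,0,-0.2,0,0.2,-0.15,-0.02,0,0,-0.25,0,0.23,-0.17,-0.02,0,0,-0.3,0,0.25,-0.19,-0.02,0,0,-0.336])

```text
time_s: 0.9
tcp_pos: [0.3355, -0.2813, 0.2728]
tool_rot: [-180.0, -0.0, 34.4]
contact_force: [-0.7, -0.5, -0.1]
gripper_width: 0.0855
grip_force: 0.0
```

The tiles confirm the dark riser frame to about 1 mm. Now I'll move above the yellow bell.

```bash
cat >> h.py <<'E'
def fr(deg,t):
    th=np.radians(deg);return np.array([[np.cos(th),-np.sin(th)],[np.sin(th),np.cos(th)]]),np.array(t)
DK=fr(-56.284,[.6096,.0323]);LT=fr(-55.287,[.4584,.3933])
def go(F,x,y,z):
    s=ctrl.state();p=s["tcp_pos"];yw=np.radians(s["tool_rot"][2])
    w=F[0]@[x,y]+F[1]-p[:2]
    print("tool shift",w@[np.cos(yw),np.sin(yw)],w@[np.sin(yw),-np.cos(yw)],p[2]-z,"rot",s["tool_rot"].round(2),"tcp",p.round(4),s["time_s"],"w",s["gripper_width"])
E
python3 -c "
from h import *
go(DK,0,-.0925,.27)"
```

```text
tool shift 0.3108507876398354 -0.10496280698905712 0.0028453007027475774 rot [-1.7997e+02 -2.0000e-02  3.4410e+01] tcp [ 0.3355 -0.2813  0.2728] 0.9 w 0.08549813943782067
```

Emit:
apply_moves(plan=[0,0.045,-0.015,0,0,0,0,0,0.09,-0.03,0,0,0,0,0,0.135,-0.045,0,0,0,0,0,0.18,-0.06,0,0,0,0,0,0.225,-0.075,0,0,0,0,0,0.27,-0.09,0,0,0,0,0,0.3,-0.1,0,0,0,0,0,0.311,-0.105,0.01,0,0,0])

```text
time_s: 1.7
tcp_pos: [0.5343, -0.0193, 0.2635]
tool_rot: [180.0, -0.1, 34.4]
contact_force: [-0.1, -0.2, -0.5]
gripper_width: 0.0852
grip_force: 0.0
```

Emit:
apply_moves(plan=[0,0,0,0.02,0,0,0,0,0,0,0.04,0,0,0,0,0,0,0.05,0,0,0,0,0,0,0.05,0,0,0])

```text
time_s: 2.1
tcp_pos: [0.531, -0.0222, 0.2107]
tool_rot: [-179.8, 0.2, 34.1]
contact_force: [-0.4, 0.0, -0.1]
gripper_width: 0.0851
grip_force: 0.0
```

Run:
```python
from h import *
go(DK,0,-.0925,.129)
p,d=vision.grab_frame("scene");q,d=vision.grab_frame("top")
a=cv2.resize(p[100:220,180:350],(800,565),interpolation=cv2.INTER_CUBIC);cv2.imwrite("pics/c1.png",a[:,:,::-1])
```

```text
tool shift 0.0030978797113706737 -0.0016874268835151787 0.08165661120863657 rot [-179.81    0.23   34.14] tcp [ 0.531  -0.0222  0.2107] 2.1 w 0.08511846112116506
```

View pics/c1.png

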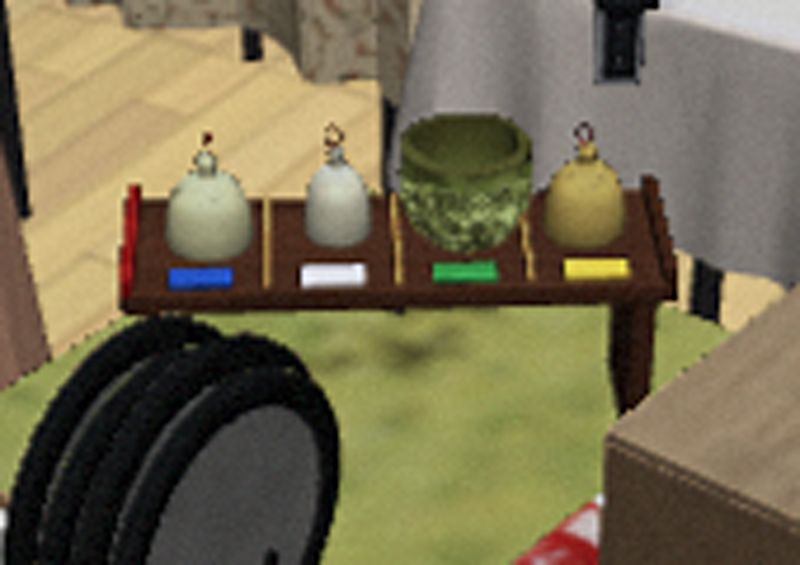

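Run:
```python
from h import *
s=ctrl.state();p=s["tcp_pos"];y=np.radians(34.1);ty=np.array([np.sin(y),-np.cos(y),0])
K,R,t=cam("scene")
P=[p+[0,0,-.022],p+ty*.05+[0,0,-.022],p-ty*.05+[0,0,-.022],p+[0,0,-.02+.013],[.5322,-.0193,.1],[.5322,-.0193,.159]]
uv=cv2.projectPoints(np.array(P),R,t,K,None)[0][:,0];print(uv.round(1).tolist(),((uv-[180,100])*4.705).round(0).tolist())
pic,d=vision.grab_frame("scene");cv2.imwrite("pics/c2.png",cv2.resize(pic[40:190,230:430],(800,600),interpolation=cv2.INTER_CUBIC)[:,:,::-1])
print(ctrl.state()["tcp_pos"])
```

```text
[[307.1, 111.0], [304.8, 100.9], [309.5, 122.0], [307.4, 104.7], [304.6, 148.3], [305.8, 125.1]] [[598.0, 52.0], [587.0, 4.0], [609.0, 103.0], [599.0, 22.0], [586.0, 227.0], [592.0, 118.0]]
[ 0.53287545 -0.02227998  0.21432845]
```

View pics/c2.png

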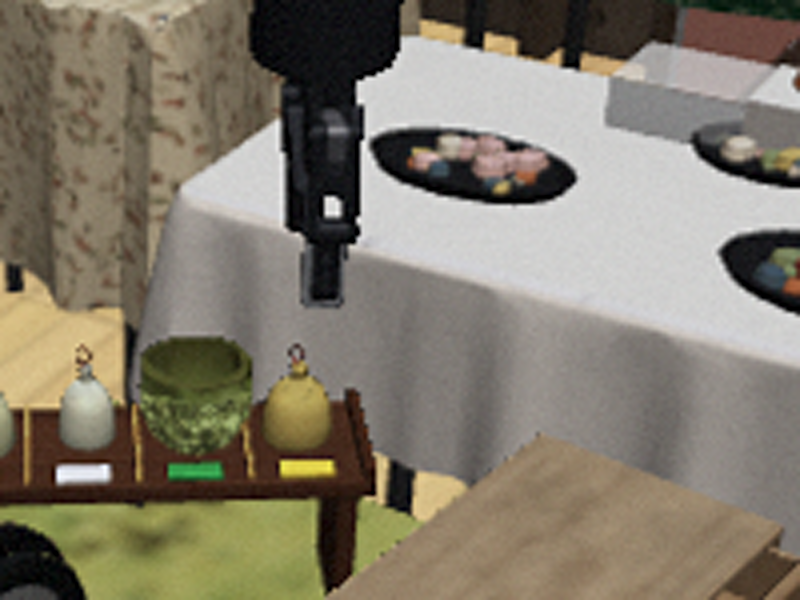

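The near finger tip is at (310,116), right where the open-finger geometry predicts. The yellow bell's axis is near (304,137). Now I'll descend and grip.

Emit:
apply_moves(plan=[0,0.001,-0.002,0.02,0,0,0,0,0.002,-0.003,0.04,0,0,0,0,0.002,-0.003,0.06,0,0,0,0,0.002,-0.003,0.075,0,0,0,0,0.002,-0.003,0.085,0,0,0,0,0.002,-0.003,0.09,0,0,0,0,0.002,-0.003,0.09,0,0,0,0,0.002,-0.003,0.09,0,0,0], force=30)

```text
time_s: 3.05
tcp_pos: [0.5332, -0.0183, 0.1242]
tool_rot: [179.9, -0.1, 34.2]
contact_force: [-0.0, -0.8, -0.3]
gripper_width: 0.0853
grip_force: 0.0
```

Run:
```python
from h import *
go(DK,0,-.0925,.124)
pic,d=vision.grab_frame("scene");cv2.imwrite("pics/c3.png",cv2.resize(pic[70:190,230:390],(800,600),interpolation=cv2.INTER_CUBIC)[:,:,::-1])
```

```text
tool shift -0.0008673926719733446 0.00034487324922967297 0.00023599806862605044 rot [ 1.7993e+02 -7.0000e-02  3.4190e+01] tcp [ 0.5332 -0.0183  0.1242] 3.05 w 0.08533683634328151
```

View pics/c3.png

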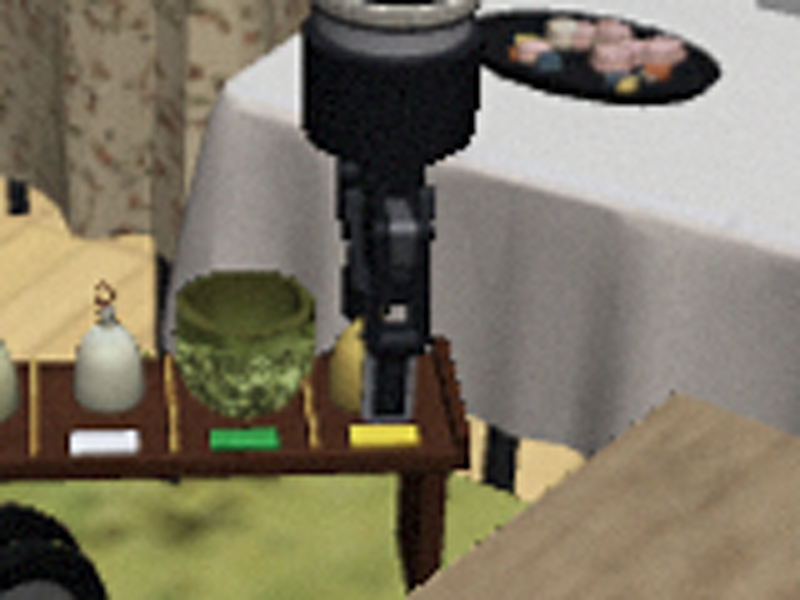

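The finger is lined up with the bell, and its tip at (387,415) in the crop clears the tile. Closing now.

Emit:
apply_moves(plan=[120,0.001,0,0,0,0,0,200,0.001,0,0,0,0,0,255,0.001,0,0,0,0,0,255,0.001,0,0,0,0,0,255,0.001,0,0,0,0,0,255,0.001,0,0,0,0,0,255,0.001,0,0,0,0,0,255,0.001,0,0,0,0,0], force=30)

```text
time_s: 3.9
tcp_pos: [0.5338, -0.0177, 0.124]
tool_rot: [179.9, -0.1, 34.2]
contact_force: [-0.7, -0.0, 5.6]
gripper_width: 0.0378
grip_force: 30.3
```

Emit:
apply_moves(plan=[255,0,0,-0.01,0,0,0,255,0,0,-0.025,0,0,0,255,0,0,-0.05,0,0,0,255,0,0,-0.08,0,0,0,255,0,0,-0.11,0,0,0,255,0,0,-0.13,0,0,0,255,0,0,-0.14,0,0,0,255,0,0,-0.14,0,0,0])

```text
time_s: 4.7
tcp_pos: [0.534, -0.0176, 0.2653]
tool_rot: [179.9, -0.1, 34.2]
contact_force: [-0.4, 0.5, -1.1]
gripper_width: 0.0383
grip_force: 29.8
```

Emit:
apply_moves(plan=[255,0.01,-0.015,0,0,0,0,255,0.03,-0.045,0,0,0,0,255,0.055,-0.08,0,0,0,0,255,0.08,-0.116,0,0,0,0,255,0.105,-0.153,0,0,0,0,255,0.13,-0.19,0,0,0,0,255,0.155,-0.227,0,0,0,0,255,0.18,-0.263,0,0,0,0])

```text
time_s: 5.5
tcp_pos: [0.5335, 0.3027, 0.261]
tool_rot: [-180.0, 0.2, 34.2]
contact_force: [0.8, -0.3, 0.2]
gripper_width: 0.038
grip_force: 29.8
```

Emit:
apply_moves(plan=[255,0.025,-0.037,0,0,0,0,255,0.05,-0.073,0,0,0,0,255,0.068,-0.1,0,0,0,0,255,0.078,-0.113,0,0,0,0,255,0.082,-0.12,0,0,0,0,255,0.082,-0.12,0,0,0,0,255,0.082,-0.12,0,0,0,0,255,0.082,-0.12,0,0,0,0])

```text
time_s: 6.3
tcp_pos: [0.5352, 0.4452, 0.2634]
tool_rot: [180.0, 0.0, 34.1]
contact_force: [-0.7, -0.5, -0.1]
gripper_width: 0.0383
grip_force: 29.8
```

Run:
```python
from h import *
go(LT,0,.093,.125)
pic,d=vision.grab_frame("scene");cv2.imwrite("pics/c4.png",cv2.resize(pic[120:360,90:370],(700,600),interpolation=cv2.INTER_CUBIC)[:,:,::-1])
```

```text
tool shift 0.0003283072107325959 -0.0011108078003558043 0.1383658997732441 rot [1.7997e+02 2.0000e-02 3.4100e+01] tcp [0.5352 0.4452 0.2634] 6.3 w 0.038312760927593975
```

View pics/c4.png

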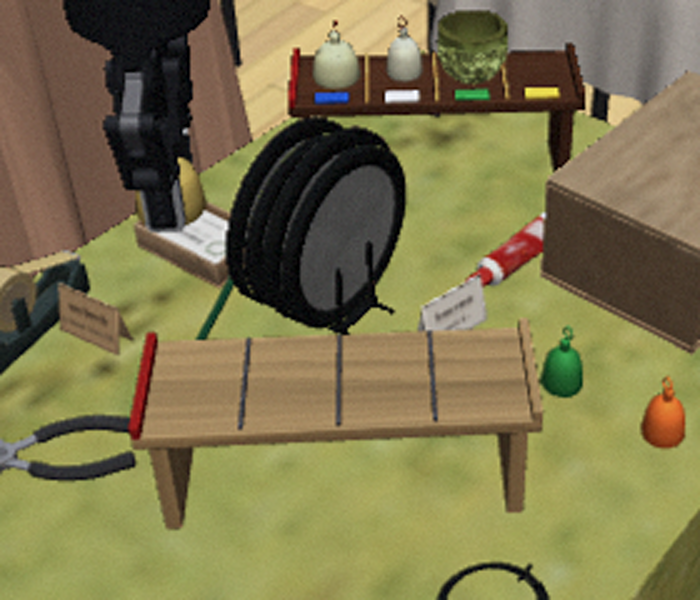

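The yellow bell hangs upright at (180,190), beyond the light riser's red bay. Lowering and releasing.

Emit:
apply_moves(plan=[255,0,-0.001,0.02,0,0,0,255,0,-0.001,0.05,0,0,0,255,0,-0.001,0.08,0,0,0,255,0,-0.001,0.105,0,0,0,255,0,-0.001,0.12,0,0,0,255,0,-0.001,0.13,0,0,0,255,0,-0.001,0.135,0,0,0,255,0,-0.001,0.135,0,0,0])

```text
time_s: 7.15
tcp_pos: [0.5346, 0.4472, 0.1286]
tool_rot: [180.0, -0.0, 34.2]
contact_force: [0.4, -0.0, -0.5]
gripper_width: 0.0381
grip_force: 29.8
```

```bash
python3 -c "
from h import *
go(LT,0,.093,.125)"
```

```text
tool shift -0.0003028675875289892 0.0009535410197071142 0.0036371457392047613 rot [ 1.800e+02 -3.000e-02  3.418e+01] tcp [0.5346 0.4472 0.1286] 7.15 w 0.038138744555190146
```

Emit:
apply_moves(plan=[255,0,0.001,0.001,0,0,0,255,0,0.001,0.002,0,0,0,255,0,0.001,0.003,0,0,0,255,0,0.001,0.003,0,0,0])

```text
time_s: 7.55
tcp_pos: [0.5349, 0.4466, 0.1256]
tool_rot: [180.0, -0.0, 34.2]
contact_force: [-0.6, 0.3, 0.1]
gripper_width: 0.038
grip_force: 29.8
```

Emit:
apply_moves(plan=[150,0,0,0,0,0,0,100,0,0,0,0,0,0,50,0,0,0,0,0,0,0,0,0,0,0,0,0,0,0,0,0,0,0,0,0,0,0,0,0,0,0,0,0,0,0,0,0,0,0,0,0,0,0,0,0])

```text
time_s: 8.35
tcp_pos: [0.5349, 0.4464, 0.1252]
tool_rot: [180.0, 0.0, 34.2]
contact_force: [0.1, 0.5, 0.1]
gripper_width: 0.0853
grip_force: 0.0
```

Emit:
apply_moves(plan=[0,0,0,-0.02,0,0,0,0,0,0,-0.05,0,0,0,0,0,0,-0.08,0,0,0,0,0,0,-0.11,0,0,0,0,0,0,-0.13,0,0,0,0,0,0,-0.14,0,0,0])

```text
time_s: 8.95
tcp_pos: [0.5354, 0.4469, 0.2687]
tool_rot: [-180.0, -0.3, 34.2]
contact_force: [-0.2, -0.3, 0.2]
gripper_width: 0.0853
grip_force: 0.0
```

```bash
python3 -c "
from h import *
go(DK,-.002,-.032,.25)"
```

```text
tool shift -0.20358178866848656 0.38232852278775636 0.018674842610600484 rot [-180.     -0.28   34.19] tcp [0.5354 0.4469 0.2687] 8.95 w 0.0853131076954592
```

Emit:
apply_moves(plan=[0,-0.01,0.018,0,0,0,0,0,-0.03,0.055,0,0,0,0,0,-0.052,0.097,0,0,0,0,0,-0.074,0.139,0,0,0,0,0,-0.096,0.181,0,0,0,0,0,-0.118,0.223,0,0,0,0,0,-0.14,0.265,0,0,0,0,0,-0.162,0.305,0,0,0,0])

```text
time_s: 9.75
tcp_pos: [0.5719, 0.1011, 0.2642]
tool_rot: [-180.0, 0.1, 34.2]
contact_force: [0.7, 0.7, 0.2]
gripper_width: 0.0852
grip_force: 0.0
```

Emit:
apply_moves(plan=[0,-0.02,0.037,0,0,0,0,0,-0.034,0.062,0.01,0,0,0,0,-0.042,0.075,0.03,0,0,0,0,-0.042,0.077,0.05,0,0,0,0,-0.042,0.077,0.06,0,0,0,0,-0.042,0.077,0.06,0,0,0,0,-0.042,0.077,0.06,0,0,0,0,-0.042,0.077,0.06,0,0,0])

```text
time_s: 10.55
tcp_pos: [0.5814, 0.0164, 0.2067]
tool_rot: [179.9, -0.1, 34.3]
contact_force: [-0.9, -0.9, 0.1]
gripper_width: 0.0853
grip_force: 0.0
```

Run:
```python
from h import *
go(DK,-.002,-.032,.124)
pic,d=vision.grab_frame("scene");cv2.imwrite("pics/c5.png",cv2.resize(pic[70:330,110:390],(700,600),interpolation=cv2.INTER_CUBIC)[:,:,::-1])
q,d=vision.grab_frame("top");R,t=LT;C=cloud("top",d);l=(C[...,:2]-t)@R
m=(abs(l[...,0])<.06)&(abs(l[...,1])<.14)&(C[...,2]>.115)&(C[...,2]<.2)&(d>0);print(l[m].mean(0),m.sum(),C[...,2][m].max())
```

```text
tool shift 0.0002926089410745078 0.0004376267760283696 0.08269947632852956 rot [ 1.7991e+02 -1.0000e-01  3.4250e+01] tcp [0.5814 0.0164 0.2067] 10.55 w 0.08526968981344424
[-0.00098445  0.08762005] 201 0.15841134151959751
```

View pics/c5.png

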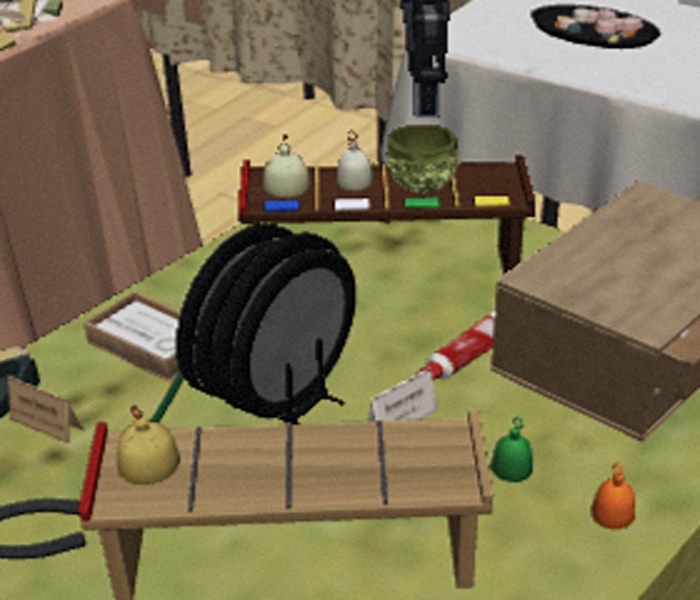

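The yellow bell stands upright in the red-end bay at (148,450), and the gripper is above the cup at (423,110). Grasping the cup.

Emit:
apply_moves(plan=[0,0,0,0.02,0,0,0,0,0,0,0.04,0,0,0,0,0,0,0.06,0,0,0,0,0,0,0.075,0,0,0,0,0,0,0.083,0,0,0,0,0,0,0.083,0,0,0,0,0,0,0.083,0,0,0,0,0,0,0.083,0,0,0])

```text
time_s: 11.45
tcp_pos: [0.5816, 0.0158, 0.1237]
tool_rot: [179.9, -0.1, 34.2]
contact_force: [-0.2, 0.0, -0.3]
gripper_width: 0.0851
grip_force: 0.0
```

Emit:
apply_moves(plan=[60,0,0,0,0,0,0,120,0,0,0,0,0,0,180,0,0,0,0,0,0,255,0,0,0,0,0,0,255,0,0,0,0,0,0,255,0,0,0,0,0,0,255,0,0,0,0,0,0,255,0,0,0,0,0,0], force=30)

```text
time_s: 12.25
tcp_pos: [0.5816, 0.0158, 0.1236]
tool_rot: [179.9, -0.1, 34.2]
contact_force: [0.5, 0.2, 4.9]
gripper_width: 0.0618
grip_force: 33.2
```

Emit:
apply_moves(plan=[255,0,0,-0.01,0,0,0,255,0,0,-0.025,0,0,0,255,0,0,-0.05,0,0,0,255,0,0,-0.08,0,0,0,255,0,0,-0.11,0,0,0,255,0,0,-0.13,0,0,0,255,0,0,-0.14,0,0,0,255,0,0,-0.14,0,0,0])

```text
time_s: 13.05
tcp_pos: [0.5814, 0.0158, 0.2644]
tool_rot: [179.9, -0.2, 34.2]
contact_force: [0.0, 0.4, -1.3]
gripper_width: 0.0617
grip_force: 33.1
```

Emit:
apply_moves(plan=[255,0.005,-0.014,0,0,0,0,255,0.015,-0.041,0,0,0,0,255,0.03,-0.08,0,0,0,0,255,0.044,-0.12,0,0,0,0,255,0.059,-0.16,0,0,0,0,255,0.074,-0.2,0,0,0,0,255,0.089,-0.24,0,0,0,0,255,0.103,-0.28,0,0,0,0])

```text
time_s: 13.85
tcp_pos: [0.5065, 0.3075, 0.2598]
tool_rot: [-179.9, 0.2, 34.2]
contact_force: [-0.3, 0.4, -1.3]
gripper_width: 0.062
grip_force: 33.1
```

Emit:
apply_moves(plan=[255,0.014,-0.037,0,0,0,0,255,0.026,-0.07,0,0,0,0,255,0.034,-0.09,0,0,0,0,255,0.038,-0.102,0,0,0,0,255,0.038,-0.102,0.02,0,0,0,255,0.038,-0.102,0.04,0,0,0,255,0.038,-0.102,0.05,0,0,0,255,0.038,-0.102,0.05,0,0,0])

```text
time_s: 14.65
tcp_pos: [0.4815, 0.41, 0.2089]
tool_rot: [180.0, 0.4, 34.2]
contact_force: [0.2, -0.5, -1.3]
gripper_width: 0.0615
grip_force: 33.1
```

```bash
python3 -c "
from h import *
vision.grab_frame('top');vision.grab_frame('top')
go(LT,0,.031,.125)"
```

```text
tool shift 0.0010004676219545472 0.00046061411597649927 0.08729545221702084 rot [1.7999e+02 3.0000e-02 3.4160e+01] tcp [0.4828 0.4108 0.2123] 14.75 w 0.06212264710188906
```

Emit:
apply_moves(plan=[255,0.001,0,0.02,0,0,0,255,0.001,0,0.04,0,0,0,255,0.001,0,0.06,0,0,0,255,0.001,0,0.075,0,0,0,255,0.001,0,0.083,0,0,0,255,0.001,0,0.084,0,0,0,255,0.001,0,0.084,0,0,0,255,0.001,0,0.084,0,0,0])

```text
time_s: 15.55
tcp_pos: [0.4842, 0.4121, 0.1298]
tool_rot: [180.0, -0.1, 34.2]
contact_force: [0.4, -0.3, -1.4]
gripper_width: 0.0621
grip_force: 33.1
```

```bash
python3 -c "
from h import *
go(LT,0,.031,.125);print(ctrl.state()['contact_force'])"
```

```text
tool shift -0.0009162983255525428 0.0007065556249803381 0.0047836969632477355 rot [ 1.800e+02 -1.500e-01  3.419e+01] tcp [0.4842 0.4121 0.1298] 15.55 w 0.06214243232002711
[ 0.41382835 -0.27072258 -1.44587436]
```

Emit:
apply_moves(plan=[255,-0.001,0.001,0.002,0,0,0,255,-0.001,0.001,0.004,0,0,0,255,-0.001,0.001,0.005,0,0,0,255,-0.001,0.001,0.005,0,0,0,255,-0.001,0.001,0.005,0,0,0])

```text
time_s: 16.05
tcp_pos: [0.4834, 0.4102, 0.1237]
tool_rot: [180.0, -0.0, 34.2]
contact_force: [-0.6, -1.2, 1.9]
gripper_width: 0.0621
grip_force: 33.2
```

Emit:
apply_moves(plan=[150,0,0,0,0,0,0,100,0,0,0,0,0,0,50,0,0,0,0,0,0,0,0,0,0,0,0,0,0,0,0,0,0,0,0,0,0,0,0,0,0,0,0,0,0,0,0,0,0])

```text
time_s: 16.75
tcp_pos: [0.4833, 0.4102, 0.1231]
tool_rot: [180.0, 0.0, 34.2]
contact_force: [0.6, -0.6, 0.3]
gripper_width: 0.0851
grip_force: 0.0
```

Emit:
apply_moves(plan=[0,0,0,-0.015,0,0,0,0,0,0,-0.04,0,0,0,0,0,0,-0.07,0,0,0,0,0,0,-0.1,0,0,0,0,0,0,-0.13,0,0,0,0,0,0,-0.14,0,0,0,0,0,0,-0.14,0,0,0])

```text
time_s: 17.45
tcp_pos: [0.484, 0.4107, 0.2665]
tool_rot: [-180.0, -0.3, 34.2]
contact_force: [0.2, 0.6, -0.6]
gripper_width: 0.0853
grip_force: 0.0
```

```bash
python3 -c "
from h import *
go(DK,-.001,.030,.25)"
```

```text
tool shift -0.0788139344021426 0.38285489475639267 0.01648549381187947 rot [-180.     -0.33   34.2 ] tcp [0.484  0.4107 0.2665] 17.45 w 0.08525856978043589
```

Emit:
apply_moves(plan=[0,-0.004,0.018,0,0,0,0,0,-0.011,0.055,0,0,0,0,0,-0.02,0.097,0,0,0,0,0,-0.029,0.14,0,0,0,0,0,-0.037,0.182,0,0,0,0,0,-0.046,0.224,0,0,0,0,0,-0.055,0.266,0,0,0,0,0,-0.063,0.307,0,0,0,0])

```text
time_s: 18.25
tcp_pos: [0.6032, 0.1177, 0.2604]
tool_rot: [-179.9, 0.3, 34.1]
contact_force: [0.2, -0.2, 0.9]
gripper_width: 0.0852
grip_force: 0.0
```

Emit:
apply_moves(plan=[0,-0.008,0.037,0,0,0,0,0,-0.013,0.06,0.01,0,0,0,0,-0.016,0.073,0.03,0,0,0,0,-0.016,0.076,0.05,0,0,0,0,-0.016,0.076,0.06,0,0,0,0,-0.016,0.076,0.06,0,0,0,0,-0.016,0.076,0.06,0,0,0,0,-0.016,0.076,0.06,0,0,0])

```text
time_s: 19.05
tcp_pos: [0.6335, 0.0494, 0.2047]
tool_rot: [179.9, -0.1, 34.2]
contact_force: [1.3, -0.2, -0.1]
gripper_width: 0.0852
grip_force: 0.0
```

Run:
```python
from h import *
pic,d=vision.grab_frame("scene");cv2.imwrite("pics/c6.png",cv2.resize(pic[70:330,110:390],(700,600),interpolation=cv2.INTER_CUBIC)[:,:,::-1])
go(DK,-.001,.030,.124)
```

```text
tool shift 0.0004944886620963834 -0.00010221874475434012 0.0808478652831642 rot [ 1.7991e+02 -1.2000e-01  3.4240e+01] tcp [0.6336 0.0494 0.2048] 19.1 w 0.08577080060233047
```

View pics/c6.png

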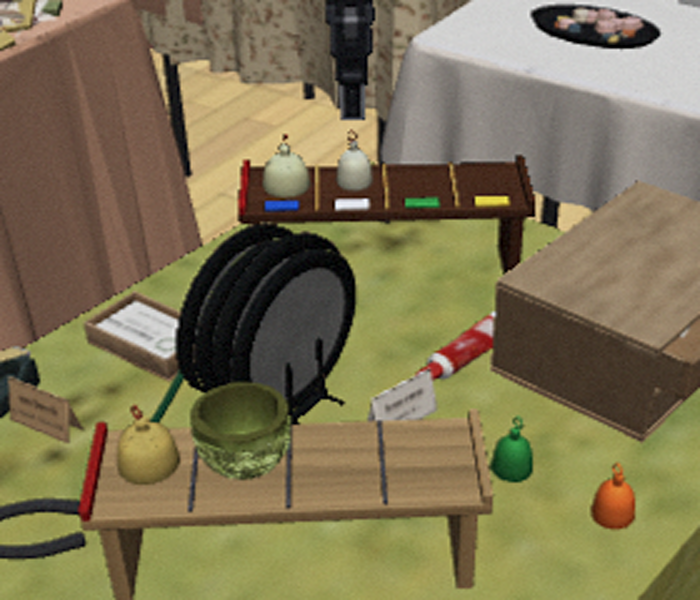

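The cup stands in its bay at (240,430), and the gripper is above the slim bell at (352,100). Grasping it.

Emit:
apply_moves(plan=[0,0,0,0.02,0,0,0,0,0,0,0.04,0,0,0,0,0,0,0.06,0,0,0,0,0,0,0.075,0,0,0,0,0,0,0.081,0,0,0,0,0,0,0.081,0,0,0,0,0,0,0.081,0,0,0,0,0,0,0.081,0,0,0])

```text
time_s: 19.9
tcp_pos: [0.6341, 0.049, 0.1239]
tool_rot: [179.9, -0.1, 34.2]
contact_force: [-0.3, -0.5, -0.6]
gripper_width: 0.0856
grip_force: 0.0
```

Emit:
apply_moves(plan=[100,0,0,0,0,0,0,150,0,0,0,0,0,0,200,0,0,0,0,0,0,255,0,0,0,0,0,0,255,0,0,0,0,0,0,255,0,0,0,0,0,0,255,0,0,0,0,0,0,255,0,0,0,0,0,0], force=30)

```text
time_s: 20.7
tcp_pos: [0.6335, 0.049, 0.1228]
tool_rot: [180.0, -0.0, 34.2]
contact_force: [0.4, -0.4, 3.3]
gripper_width: 0.0301
grip_force: 30.0
```

```bash
python3 -c "
from h import *
go(LT,0,-.031,.25)"
```

```text
tool shift 0.0176613140352386 -0.3828841709731642 -0.12715568908808678 rot [ 1.7996e+02 -4.0000e-02  3.4190e+01] tcp [0.6335 0.049  0.1228] 20.7 w 0.030131831096792863
```

Emit:
apply_moves(plan=[255,0,0,-0.01,0,0,0,255,0,0,-0.025,0,0,0,255,0,0,-0.05,0,0,0,255,0,0,-0.08,0,0,0,255,0,0,-0.11,0,0,0,255,0,0,-0.13,0,0,0,255,0,0,-0.14,0,0,0,255,0,0,-0.14,0,0,0])

```text
time_s: 21.5
tcp_pos: [0.6339, 0.0491, 0.2649]
tool_rot: [179.9, -0.2, 34.2]
contact_force: [-0.4, 0.3, -0.0]
gripper_width: 0.0293
grip_force: 29.8
```

Emit:
apply_moves(plan=[255,0.001,-0.014,0,0,0,0,255,0.002,-0.041,0,0,0,0,255,0.004,-0.08,0,0,0,0,255,0.006,-0.12,0,0,0,0,255,0.008,-0.16,0,0,0,0,255,0.01,-0.2,0,0,0,0,255,0.012,-0.24,0,0,0,0,255,0.014,-0.28,0,0,0,0])

```text
time_s: 22.3
tcp_pos: [0.4848, 0.29, 0.26]
tool_rot: [-179.9, 0.2, 34.2]
contact_force: [0.5, 0.1, 0.1]
gripper_width: 0.0298
grip_force: 29.8
```

Emit:
apply_moves(plan=[255,0.002,-0.037,0,0,0,0,255,0.003,-0.07,0,0,0,0,255,0.004,-0.09,0,0,0,0,255,0.004,-0.103,0,0,0,0,255,0.004,-0.103,0.02,0,0,0,255,0.004,-0.103,0.04,0,0,0,255,0.004,-0.103,0.05,0,0,0,255,0.004,-0.103,0.05,0,0,0])

```text
time_s: 23.1
tcp_pos: [0.4316, 0.375, 0.2092]
tool_rot: [180.0, 0.3, 34.2]
contact_force: [0.1, -0.4, 0.2]
gripper_width: 0.0295
grip_force: 29.8
```

```bash
python3 -c "
from h import *
vision.grab_frame('top');vision.grab_frame('top')
go(LT,0,-.031,.124)"
```

```text
tool shift -6.163711909099614e-05 9.256543476566498e-05 0.08826973733839436 rot [1.7999e+02 3.0000e-02 3.4170e+01] tcp [0.4329 0.3758 0.2123] 23.2 w 0.02991839514220227
```

Emit:
apply_moves(plan=[255,0,0,0.02,0,0,0,255,0,0,0.04,0,0,0,255,0,0,0.06,0,0,0,255,0,0,0.075,0,0,0,255,0,0,0.082,0,0,0,255,0,0,0.085,0,0,0,255,0,0,0.085,0,0,0,255,0,0,0.085,0,0,0])

```text
time_s: 24.0
tcp_pos: [0.4334, 0.3763, 0.1285]
tool_rot: [180.0, -0.1, 34.2]
contact_force: [-0.1, -0.5, 0.2]
gripper_width: 0.0299
grip_force: 29.8
```

```bash
python3 -c "
from h import *
vision.grab_frame('top')
go(LT,0,-.031,.1235);print(ctrl.state()['contact_force'])"
```

```text
tool shift -0.0008375796159478696 0.0002926043421129541 0.005026481977206149 rot [ 1.80e+02 -1.30e-01  3.42e+01] tcp [0.4334 0.3764 0.1285] 24.05 w 0.02969045743507812
[ 0.62670629 -0.26384286  0.04072874]
```

Emit:
apply_moves(plan=[255,-0.001,0,0.002,0,0,0,255,-0.001,0,0.004,0,0,0,255,-0.001,0,0.0045,0,0,0,255,-0.001,0,0.0045,0,0,0,255,-0.001,0,0.0045,0,0,0])

```text
time_s: 24.55
tcp_pos: [0.432, 0.3754, 0.1229]
tool_rot: [180.0, 0.0, 34.2]
contact_force: [-0.8, -0.3, 0.8]
gripper_width: 0.0298
grip_force: 29.9
```

Emit:
apply_moves(plan=[180,0,0,0,0,0,0,130,0,0,0,0,0,0,80,0,0,0,0,0,0,0,0,0,0,0,0,0,0,0,0,0,0,0,0,0,0,0,0,0,0,0,0,0,0,0,0,0,0])

```text
time_s: 25.25
tcp_pos: [0.4321, 0.3754, 0.1228]
tool_rot: [180.0, -0.0, 34.2]
contact_force: [-0.1, 0.2, 0.3]
gripper_width: 0.0853
grip_force: 0.0
```

Emit:
apply_moves(plan=[0,0,0,-0.015,0,0,0,0,0,0,-0.04,0,0,0,0,0,0,-0.07,0,0,0,0,0,0,-0.1,0,0,0,0,0,0,-0.13,0,0,0,0,0,0,-0.14,0,0,0,0,0,0,-0.14,0,0,0])

```text
time_s: 25.95
tcp_pos: [0.4327, 0.3759, 0.2657]
tool_rot: [-180.0, -0.3, 34.2]
contact_force: [0.6, -0.0, 0.4]
gripper_width: 0.0852
grip_force: 0.0
```

```bash
python3 -c "
from h import *
go(DK,-.002,.0915,.25)"
```

```text
tool shift 0.04469543900265491 0.38237307131566384 0.01569929097489975 rot [-180.     -0.31   34.19] tcp [0.4327 0.3759 0.2657] 25.95 w 0.08517281786314897
```

Emit:
apply_moves(plan=[0,0.002,0.018,0,0,0,0,0,0.006,0.055,0,0,0,0,0,0.011,0.097,0,0,0,0,0,0.016,0.14,0,0,0,0,0,0.021,0.182,0,0,0,0,0,0.026,0.224,0,0,0,0,0,0.031,0.266,0,0,0,0,0,0.036,0.307,0,0,0,0])

```text
time_s: 26.75
tcp_pos: [0.6345, 0.14, 0.26]
tool_rot: [-179.9, 0.2, 34.2]
contact_force: [0.1, 0.1, 0.2]
gripper_width: 0.0854
grip_force: 0.0
```

Emit:
apply_moves(plan=[0,0.004,0.037,0,0,0,0,0,0.007,0.06,0.01,0,0,0,0,0.009,0.073,0.03,0,0,0,0,0.009,0.076,0.05,0,0,0,0,0.009,0.076,0.06,0,0,0,0,0.009,0.076,0.06,0,0,0,0,0.009,0.076,0.06,0,0,0,0,0.009,0.076,0.06,0,0,0])

```text
time_s: 27.55
tcp_pos: [0.6848, 0.0845, 0.2044]
tool_rot: [179.9, -0.1, 34.2]
contact_force: [-0.1, 0.4, -0.3]
gripper_width: 0.0857
grip_force: 0.0
```

Run:
```python
from h import *
pic,d=vision.grab_frame("scene");cv2.imwrite("pics/c7.png",cv2.resize(pic[70:330,110:390],(700,600),interpolation=cv2.INTER_CUBIC)[:,:,::-1])
go(DK,-.002,.0915,.124)
```

```text
tool shift -3.4814320899206034e-05 -0.0004439808731126487 0.08063832140006488 rot [ 1.7991e+02 -1.4000e-01  3.4240e+01] tcp [0.6849 0.0844 0.2046] 27.6 w 0.08515328428663323
```

View pics/c7.png

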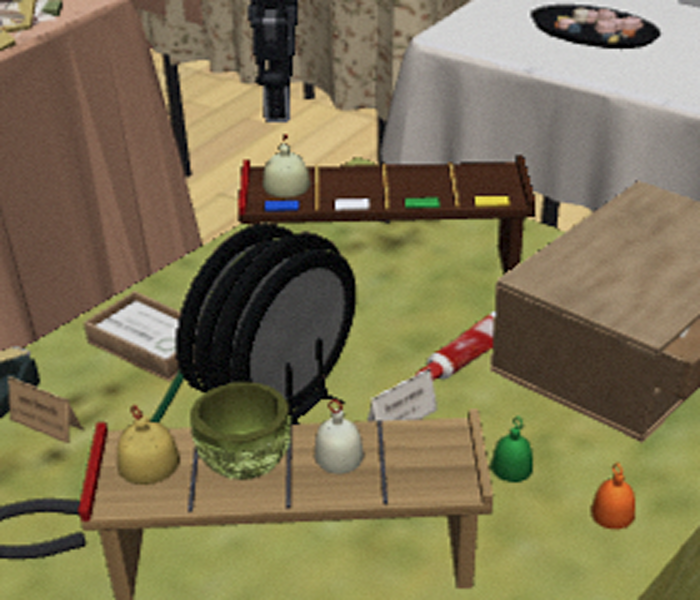

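Run:
```python
from h import *
K,R,t=cam("scene")
for y in(.093,.088):
  for x,z in((0,.1),(0,.159),(-.047,.193),(-.042,.104)):
    w=DK[0]@[x,y]+DK[1];uv=cv2.projectPoints(np.array([[*w,z]]),R,t,K,None)[0].ravel();print(y,x,z,((uv-[110,70])*[2.5,2.308]).round(1))
```

```text
0.093 0 0.1 [282.  183.7]
0.093 0 0.159 [278.2 129.9]
0.093 -0.047 0.193 [273.7 121.2]
0.093 -0.042 0.104 [280.  202.9]
0.088 0 0.1 [287.5 183.6]
0.088 0 0.159 [284.  129.9]
0.088 -0.047 0.193 [279.8 121.2]
0.088 -0.042 0.104 [285.7 202.8]
```

The slim bell is in place at (338,445). The pale bell at (286,175) sits about 2 mm toward −y of the tool, so I'll shift by that and grasp.

Emit:
apply_moves(plan=[0,-0.002,0,0.02,0,0,0,0,-0.002,0,0.04,0,0,0,0,-0.002,0,0.06,0,0,0,0,-0.002,0,0.075,0,0,0,0,-0.002,0,0.08,0,0,0,0,-0.002,0,0.08,0,0,0,0,-0.002,0,0.08,0,0,0,0,-0.002,0,0.08,0,0,0])

```text
time_s: 28.4
tcp_pos: [0.6837, 0.0828, 0.1246]
tool_rot: [179.9, -0.1, 34.2]
contact_force: [-0.1, -0.7, 0.0]
gripper_width: 0.0854
grip_force: 0.0
```

Emit:
apply_moves(plan=[100,0,0,0,0,0,0,150,0,0,0,0,0,0,200,0,0,0,0,0,0,255,0,0,0,0,0,0,255,0,0,0,0,0,0,255,0,0,0,0,0,0,255,0,0,0,0,0,0,255,0,0,0,0,0,0], force=30)

```text
time_s: 29.2
tcp_pos: [0.6831, 0.0828, 0.1235]
tool_rot: [180.0, -0.0, 34.2]
contact_force: [-0.5, 0.9, 4.0]
gripper_width: 0.0405
grip_force: 30.6
```

```bash
python3 -c "
from h import *
go(LT,0,-.093,.25)"
```

```text
tool shift -0.10433381101657507 -0.3822987093670741 -0.12651780854675695 rot [ 1.7997e+02 -5.0000e-02  3.4190e+01] tcp [0.6831 0.0828 0.1235] 29.2 w 0.04047305193468034
```

Emit:
apply_moves(plan=[255,0,0,-0.01,0,0,0,255,0,0,-0.025,0,0,0,255,0,0,-0.05,0,0,0,255,0,0,-0.08,0,0,0,255,0,0,-0.11,0,0,0,255,0,0,-0.13,0,0,0,255,0,0,-0.14,0,0,0,255,0,0,-0.14,0,0,0])

```text
time_s: 30.0
tcp_pos: [0.6835, 0.0828, 0.2654]
tool_rot: [179.9, -0.2, 34.2]
contact_force: [0.2, 0.4, -0.4]
gripper_width: 0.0406
grip_force: 30.1
```

Emit:
apply_moves(plan=[255,-0.004,-0.014,0,0,0,0,255,-0.011,-0.041,0,0,0,0,255,-0.022,-0.08,0,0,0,0,255,-0.033,-0.12,0,0,0,0,255,-0.044,-0.16,0,0,0,0,255,-0.055,-0.2,0,0,0,0,255,-0.066,-0.24,0,0,0,0,255,-0.076,-0.28,0,0,0,0])

```text
time_s: 30.8
tcp_pos: [0.4605, 0.2721, 0.2607]
tool_rot: [-180.0, 0.2, 34.2]
contact_force: [0.2, 1.9, 0.2]
gripper_width: 0.0403
grip_force: 30.1
```

Emit:
apply_moves(plan=[255,-0.01,-0.037,0,0,0,0,255,-0.019,-0.07,0,0,0,0,255,-0.025,-0.09,0,0,0,0,255,-0.028,-0.102,0,0,0,0,255,-0.028,-0.102,0.02,0,0,0,255,-0.028,-0.102,0.04,0,0,0,255,-0.028,-0.102,0.05,0,0,0,255,-0.028,-0.102,0.05,0,0,0])

```text
time_s: 31.6
tcp_pos: [0.3814, 0.3392, 0.21]
tool_rot: [180.0, 0.3, 34.2]
contact_force: [0.7, -0.2, -0.7]
gripper_width: 0.0403
grip_force: 30.1
```

Run:
```python
from h import *
vision.grab_frame('top');pic,d=vision.grab_frame('scene')
go(LT,0,-.093,.124)
cv2.imwrite("pics/c8.png",cv2.resize(pic[170:320,140:340],(800,600),interpolation=cv2.INTER_CUBIC)[:,:,::-1])
```

```text
tool shift -0.0002832996238314026 -0.0005255266305896712 0.08878537684337362 rot [1.7999e+02 2.0000e-02 3.4160e+01] tcp [0.3825 0.3401 0.2128] 31.7 w 0.040456998811399116
```

View pics/c8.png

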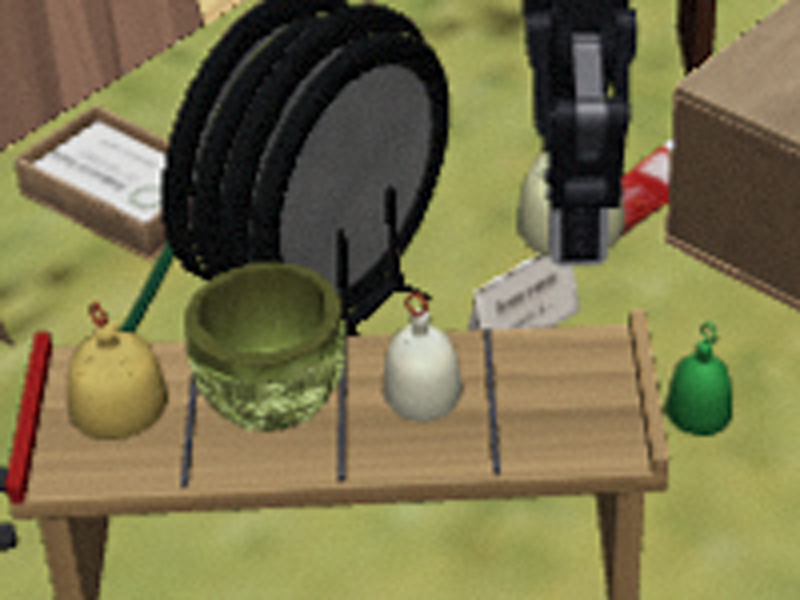

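The pale bell hangs upright at (570,205), and the other three stand centred. Lowering it into the last bay.

Emit:
apply_moves(plan=[255,0,0,0.02,0,0,0,255,0,0,0.04,0,0,0,255,0,0,0.06,0,0,0,255,0,0,0.075,0,0,0,255,0,0,0.082,0,0,0,255,0,0,0.085,0,0,0,255,0,0,0.085,0,0,0,255,0,0,0.085,0,0,0])

```text
time_s: 32.5
tcp_pos: [0.3828, 0.3407, 0.1291]
tool_rot: [180.0, -0.1, 34.2]
contact_force: [0.7, -0.3, -0.7]
gripper_width: 0.0409
grip_force: 30.1
```

```bash
python3 -c "
from h import *
vision.grab_frame('top')
go(LT,0,-.093,.124);print(ctrl.state()['contact_force'])"
```

```text
tool shift -0.0008634765346688114 -0.0001865586718451209 0.0050210017398305 rot [ 1.800e+02 -1.300e-01  3.419e+01] tcp [0.3828 0.3407 0.129 ] 32.55 w 0.04045003250211209
[ 0.60003046  1.16582561 -0.60725268]
```

Emit:
apply_moves(plan=[255,0,0,0.002,0,0,0,255,0,0,0.004,0,0,0,255,0,0,0.0045,0,0,0,255,0,0,0.0045,0,0,0,255,0,0,0.0045,0,0,0])

```text
time_s: 33.05
tcp_pos: [0.3822, 0.3403, 0.1235]
tool_rot: [180.0, -0.0, 34.2]
contact_force: [-0.7, -0.1, 2.5]
gripper_width: 0.0407
grip_force: 30.6
```

Emit:
apply_moves(plan=[180,0,0,0,0,0,0,130,0,0,0,0,0,0,80,0,0,0,0,0,0,0,0,0,0,0,0,0,0,0,0,0,0,0,0,0,0,0,0,0,0,0,0,0,0,0,0,0,0])

```text
time_s: 33.75
tcp_pos: [0.3821, 0.3402, 0.1232]
tool_rot: [180.0, 0.0, 34.2]
contact_force: [-0.4, 0.2, -0.1]
gripper_width: 0.0854
grip_force: 0.0
```

Emit:
apply_moves(plan=[0,0,0,-0.015,0,0,0,0,0,0,-0.04,0,0,0,0,0,0,-0.07,0,0,0,0,0,0,-0.1,0,0,0,0,0,0,-0.13,0,0,0,0,-0.02,0.03,-0.15,0,0,0,0,-0.03,0.06,-0.15,0,0,0,0,-0.03,0.06,-0.15,0,0,0])

```text
time_s: 34.55
tcp_pos: [0.392, 0.2716, 0.2747]
tool_rot: [179.9, -0.1, 34.0]
contact_force: [0.1, 1.0, -0.4]
gripper_width: 0.0852
grip_force: 0.0
```

Run:
```python
from h import *
pic,d=vision.grab_frame("scene");cv2.imwrite("pics/c9.png",cv2.resize(pic[170:320,140:340],(800,600),interpolation=cv2.INTER_CUBIC)[:,:,::-1])
```

```text
(no output)
```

View pics/c9.png

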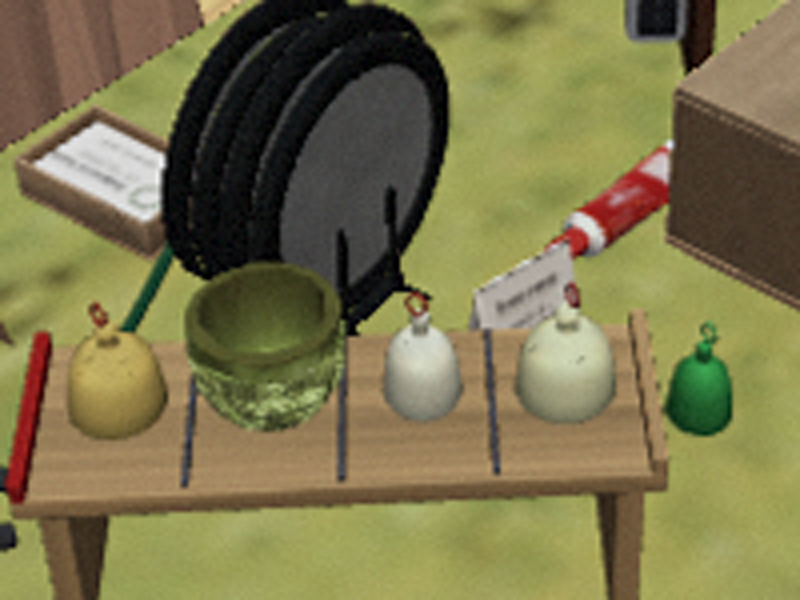

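All four stand upright and centred, from the red end: yellow (115,385), cup (265,345), slim (423,370), pale (566,365).

```bash
python3 -c "
from plant import ticket
print(ticket.finish_job())"
```

```text
the job is handed in; nothing more can be done
None
```

The job is handed in: the light riser now holds, from its red end, the yellow bell, green cup, slim bell and pale bell, all upright in mid-bay, finished at about 35 s of the 112 s allowed.

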